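# Find the hidden catch of the tea box

### The job

One of the eight pale squares in the front panel of the dark wooden tea box is a hidden catch: feel across the squares with the shut fingertips, pressing them in turn, find the one that gives, and press it fully in so that the lid springs up. Do not touch the lid, pick nothing up and leave the things standing around where they are.

Things in the scene. Friction and masses are not known exactly. Their poses are not given: they have to be found in the camera images.
- tea_box: low dark wooden tea box, heavy, does not move: 236 mm wide (y), 222 mm deep (x), top 60 mm above the worktop. Origin on the worktop under the centre of the front panel; x points from the front of the box to the lid, y along the panel, z up; turned up to 0.25 rad either way
- panel (a point): centre of the panel's top face, axes as the box. Eight pale squares, 46 mm wide, lie flush in the panel: rows at x = -27 and +27 mm, columns at y = -81, -27, +27, +81 mm from here. Seven are fixed; one, another each time and alike to the eye, is the catch. The shut fingertips must land wholly inside a square, clear of the dark bars, for it to give
- catch (a joint): how far the hidden catch is pressed in, m: 0 = flush, 0.006 = fully in. Pressed straight down it gives at about 5 N, sinks 6 mm to its stop and stays down; it is linked to the lid
- lid (a joint): opening angle of the lid, rad: 0 = shut, 0.35 = sprung open (catch fully in). It opens by itself as the catch goes in and stays open; hinged along its far edge
- lid_edge (a point): middle of the lid's near edge, top face. The lid is the dark board behind the panel, 236x96x10 mm, level with the panel when shut, from x = +64 to +160 mm of the panel's centre; this edge rises about 33 mm
- the_mug_3: orange mug, 81x113x101 mm; loose bystander, origin under its centre, z up
- the_tin_1: food tin, 75 mm across, 58 mm tall; loose bystander, origin under its centre, z up
- the_tin_3: flat turquoise-lidded tub, 63x105x26 mm; loose bystander, origin under its centre, z up
- the_jar_1: glass jar with yellow cap, 71 mm across, 110 mm tall; loose bystander, origin under its centre, z up
- the_onion_1: onion, about 75 mm; loose bystander, origin under its centre, z up
- the_mill_1: salt shaker with grey top, 44 mm across, 90 mm tall; loose bystander, origin under its centre, z up

How it is judged:
On the way:
1. the hidden catch is pressed fully in and the lid has sprung up (value of joint catch above 0.0048 m and value of joint lid above 0.26 rad), for 0.2 s.
At the end, for the whole second after the job is handed in: the catch is at least 4.8 mm in (of 6) and stays in, the lid stands open at 0.26 rad or more and is at rest, every bystander is within 20 mm of where it stood (all of step 1 and velocity of joint lid below 0.05 rad/s and not (distance of the_mug_3 from where it was at the start of the episode above 0.02 m) and not (distance of the_tin_1 from where it was at the start of the episode above 0.02 m) and not (distance of the_tin_3 from where it was at the start of the episode above 0.02 m) and not (distance of the_jar_1 from where it was at the start of the episode above 0.02 m) and not (distance of the_onion_1 from where it was at the start of the episode above 0.02 m) and not (distance of the_mill_1 from where it was at the start of the episode above 0.02 m)); the robot touches nothing.
It fails at once if the robot touches the lid (over 1 N) (contact force between any of the arm, the fingers and lid above 1 N).
It fails at once if a bystander is moved, lifted or carried (over 20 mm) (distance of any of the_mug_3, the_tin_1, the_tin_3, the_jar_1, the_onion_1, the_mill_1 from where it was at the start of the episode above 0.02 m).
It also fails if it takes over 58 s, if anything falls off the work surface, if the arm or the gripper's body presses on something with over 40 N, if the wrist force passes 120 N, or if a joint passes its speed limit or range.

### The arm

A 7-joint arm with a two-finger parallel gripper is mounted at the origin on a cart in front of the work surface, level with it; the furniture and walls round the work are solid. World frame = base frame: x ahead of the robot, y to its left, z up, the work surface at z = 0. Lengths are in m, angles in rad, forces in N, time in s.
With the tool pointing down it reaches from about 0.4 to 0.75 m from the base axis. Payload 19.5 kg.
Tool frame: the origin (TCP) lies at the centre of the arm's flange, where the gripper is bolted on; the fingertips stand 173 mm ahead of it and the grasp point (between the pads) lies 155 mm ahead of it; z points along the fingers, y is the line along which they close (so a half turn about z gives the same grasp; the last joint's range is limited). The gripper opens to 85 mm and grips with 20 to 120 N. Pads are 22 mm wide; open, the fingers measure 114 mm over their backs; the gripper's body (76 mm by 85 mm) begins 54 mm behind the grasp point. The pads swing forward as they close: fully open they stand 13 mm farther back than shut.
Start: joints at [1.256, 0.707, -0.028, 1.485, 0.022, 0.951, -0.075], TCP at [0.155, -0.554, 0.405] pointing down, gripper open.
Joint ranges: [-2.71, 2.71], [-0.32, 2.16], [-1.57, 1.52], [0, 2.45], [-1.46, 4.6], [0, 2.02], [-2.83, 2.83]. Speed limits (rad/s): [1.89, 1.89, 2.57, 2.57, 3.01, 3.01, 3.01].

### API

Orientations are given as a unit quaternion [w, x, y, z].
In Python, from rig import r, eyes, hand_in gives the robot as it stands.
- The arm moves only by the shell command python3 -m creep 'ROWS' [FORCE]. ROWS is JSON, a list of rows, each an object of numbers: "tx", "ty", "tz": the shift along the world's x, y, z in cm; "ax", "ay", "az": the turn, a rotation vector about the world's x, y, z in rad; "fingers": the finger opening in cm, from 0 to 8.54. A call has 1 to 5 rows; each row shifts and turns the commanded pose from where the row before left it; what a row does not reach is not made up. A row lasts 1/8 s, in which the tool goes at most 62.5 mm and 10.7 degrees, less where a joint would pass 70% of its speed; a pose out of reach is approached as far as the arm can. A call is refused whole if a number of a shift passes 6.25 or a number of a turn 0.188, either way. A call with a gripper value outside its range is refused whole. The fingers move at their own pace and stop on an object; FORCE is the grip in N (left out, the last holds). Time passes only in rows, so rows that do not move let the fingers close. It gives the time, the measured TCP pose, the force, the opening and the grip force at its end, in the units of the state.
- r.state(): the state, without advancing time (a new reading comes with each control period).
- eyes.camera(name): name is "side" or "top" or "wrist"; returns a dict with "color" (420x560x3 uint8, blue, green, red), "z_map" (420x560 float32, m along the optical axis (not along the pixel's ray), 0 where there is no reading), "fov_y" (degrees; the focal length in pixels is half the picture's height over the tangent of half this angle, whatever the lens; pixels are square), "cx", "cy" (the principal point, pixels), "rvec" (rotation vector, rad) and "tvec" (3), from world to camera coordinates, as OpenCV has them; the wrist camera has in their place "hand_eye" (4x4, takes a point from camera to tool coordinates, whose origin is the TCP and whose axes are the flange's). Camera axes: x right, y down, z forward; pixel columns grow to the right and rows downward; lengths in m; the calibration is good to about 2 mm. A picture is of the moment at which its call begins: read the wrist's pose just before it.
- hand_in(): hands the job in; it is judged then, once.
The state is a dict: "t": time; "q": joint angles; "joint_velocities": joint speeds; "joint_torque": joint torques, N m; "ee_pos": TCP position; "ee_rot": TCP orientation; "ft_force": force on the tool from outside, world axes, zero at the start; "torque": the same for the moment, N m; "grip_width": finger opening in m; "grasp_force": force on a finger pad.
Only numpy, scipy, OpenCV 4.12 (cv2) and the standard library are available. Lean on these libraries where they do the work, as an engineer would, in place of code of your own. Each camera call takes 0.05 s, during which the arm holds its last target. There are 200 camera calls.

## Working session

There is one attempt and no reset: what is moved stays moved. The work goes in short steps, Python scripts to look and compute and a shell command to move; the robot and the scene stay as the last step left them, time stands still between calls to the robot, and variables do not carry over. Pictures are saved under pics/ and viewed, at most 10 in all, crops included, and the job is handed in when it is done.

```bash
mkdir -p pics; cat > h.py <<'E'
import numpy as np, cv2
from rig import r, eyes, hand_in
def cam(n):
    c=eyes.camera(n); h=c["color"].shape[0]; c["f"]=h/2/np.tan(np.radians(c["fov_y"])/2); return c
def cloud(c):
    z=c["z_map"]; v,u=np.mgrid[:z.shape[0],:z.shape[1]]
    p=np.stack([(u-c["cx"])/c["f"]*z,(v-c["cy"])/c["f"]*z,z],-1)
    R=cv2.Rodrigues(np.array(c["rvec"],float))[0]
    return (p-np.array(c["tvec"]).ravel())@R
E
python3 - <<'E'
from h import *
import pickle
s=r.state(); print({k:np.round(v,3) for k,v in s.items()})
d={}
for n in("top","side"):
    c=cam(n); d[n]=c; cv2.imwrite(f"pics/{n}0.png",c["color"]); print(n,c["f"],cloud(c)[210,280])
pickle.dump(d,open("d.pkl","wb"))
E
```

```text
{'t': np.float64(0.0), 'q': array([ 1.256,  0.707, -0.028,  1.485,  0.022,  0.951, -0.076]), 'joint_velocities': array([ 0.001,  0.001, -0.   , -0.002, -0.001, -0.001,  0.001]), 'joint_torque': array([ 0.0000e+00, -8.8321e+01,  1.2350e+00, -2.3617e+01,  1.7000e-02,
        6.0000e-03,  0.0000e+00]), 'ee_pos': array([ 0.155, -0.554,  0.404]), 'ee_rot': array([-0.001,  0.991,  0.136, -0.   ]), 'ft_force': array([-0.085, -0.103,  0.416]), 'torque': array([-0.   ,  0.019,  0.036]), 'grasp_force': np.float64(0.0), 'grip_width': np.float64(0.085)}
top 387.600779964173 [0.53492204 0.02140793 0.05828166]
side 469.27068221204036 [0.52552368 0.05241691 0.06347253]
```

View pics/top0.png

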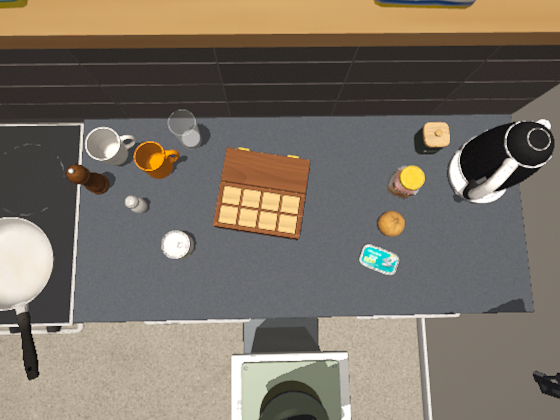

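View pics/side0.png

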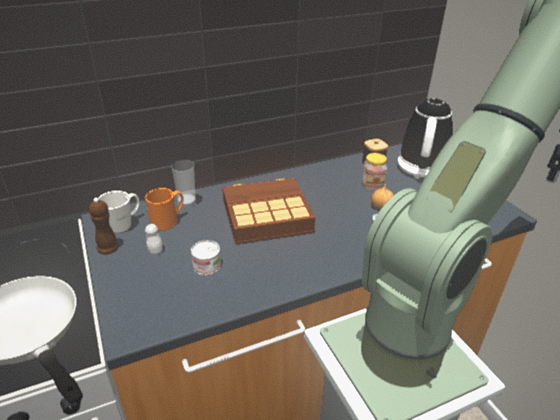

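The top view shows the box around (262,193), with the eight pale squares between (220,190) and (300,230) and the lid above them (further from the robot). The tub, onion and jar are on the right. The tin, shaker and mug are on the left. The gripper is at the lower right, about (545,380).

```bash
python3 - <<'E'
from h import *
import pickle
from scipy.spatial.transform import Rotation as Ro
d=pickle.load(open("d.pkl","rb"))
for n in d:
    c=d[n]; P=cloud(c); hsv=cv2.cvtColor(c["color"],cv2.COLOR_BGR2HSV)
    m=((abs(P[...,2]-.06)<.012)&(hsv[...,2]>150)&(hsv[...,0]>10)&(hsv[...,0]<32)&(abs(P[...,0]-.52)<.15)&(abs(P[...,1]-.05)<.17)).astype(np.uint8)
    k,l,st,ce=cv2.connectedComponentsWithStats(m,connectivity=4)
    pts=np.array([P[l==i].mean(0) for i in range(1,k) if st[i,4]>60]); print(n,[int(a) for a in st[1:,4]]); 
    print(pts.round(4))
    if len(pts)==8:
        # fit box pose: rows/columns
        pc=pts.mean(0); w,V=np.linalg.eigh(np.cov((pts-pc)[:,:2].T)); y=V[:,1]; y=y*np.sign(y[1]); yaw=np.arctan2(-y[0],y[1])
        print("centre",pc.round(4),"yaw",yaw.round(4)); R=np.array([[np.cos(yaw),np.sin(yaw)],[-np.sin(yaw),np.cos(yaw)]])
        print(((pts-pc)[:,:2]@R.T).round(4))
s=r.state(); q=s["ee_rot"]; print(Ro.from_quat([q[1],q[2],q[3],q[0]]).as_matrix().round(3))
E
```

```text
top [1748, 1, 1, 1, 1, 3436, 2, 1]
[[0.6367 0.0492 0.0594]
 [0.5367 0.079  0.0594]]
side [1, 1, 2, 1, 1, 5, 1, 4, 8, 1, 8, 1, 2, 1, 1, 1, 1, 16, 9, 1, 2, 5, 4, 3, 2, 1, 1, 10, 3, 4, 8, 2, 1, 1, 1, 2, 22, 5, 2, 2, 1, 2, 2, 1, 1, 1, 1, 1, 1, 1, 1, 1, 1, 6, 3, 1, 15, 4, 1, 3, 1, 1, 1, 11, 11, 1, 3, 1, 1, 10, 4, 8, 1, 4, 1, 1, 1626, 1, 1, 1, 1, 1, 3, 1, 1, 1, 1, 1, 1, 1, 1, 1, 1, 1, 5, 1, 1, 2, 1, 1, 1, 1, 1]
[[0.5381 0.0802 0.0603]]
[[ 0.963  0.269 -0.   ]
 [ 0.269 -0.963  0.001]
 [ 0.    -0.001 -1.   ]]
```

```bash
python3 - <<'E'
from h import *
import pickle
d=pickle.load(open("d.pkl","rb"))
for n in d:
    c=d[n]; P=cloud(c); g=c["color"][...,1].astype(int)
    b=(abs(P[...,2]-.06)<.015)&(abs(P[...,0]-.53)<.12)&(abs(P[...,1]-.06)<.17)
    t,_=cv2.threshold(g[b].astype(np.uint8),0,255,cv2.THRESH_OTSU)
    for T in (t,t+20,t+35):
        m=(b&(g>T)).astype(np.uint8)
        k,l,st,ce=cv2.connectedComponentsWithStats(m,connectivity=4)
        pts=np.array([P[l==i].mean(0) for i in range(1,k) if st[i,4]>60]); print(n,T,[int(a) for a in st[1:,4] if a>20])
        if len(pts)==8:
            (cx,cy),(w,h),a=cv2.minAreaRect(P[m>0][:,:2].astype(np.float32)); 
            pc=pts.mean(0); w,V=np.linalg.eigh(np.cov((pts-pc)[:,:2].T)); y=V[:,1]; y=y*np.sign(y[1]); yaw=np.arctan2(-y[0],y[1])
            R=np.array([[np.cos(yaw),np.sin(yaw)],[-np.sin(yaw),np.cos(yaw)]])
            print("centre",pc.round(4),"yaw",yaw.round(4)); print(np.c_[pts,(pts-pc)[:,:2]@R.T].round(4)); break
E
```

```text
top 151.0 [295, 295, 292, 293, 299, 302, 297, 299]
centre [0.5381 0.0787 0.0594] yaw -0.1725
[[ 0.5785  0.154   0.0594  0.0268  0.0812]
 [ 0.5692  0.1008  0.0596  0.0268  0.0271]
 [ 0.5601  0.0476  0.0593  0.027  -0.0268]
 [ 0.5508 -0.0058  0.0594  0.0269 -0.0811]
 [ 0.5254  0.163   0.0594 -0.027   0.0809]
 [ 0.5164  0.1098  0.0594 -0.0268  0.0269]
 [ 0.5071  0.0567  0.0593 -0.0268 -0.027 ]
 [ 0.4977  0.0032  0.0594 -0.0269 -0.0813]]
side 159.0 [303, 310, 309, 320]
side 179.0 [131, 131, 135, 139, 141, 144, 151, 154]
centre [0.5395 0.078  0.0605] yaw -0.1708
[[ 0.5523 -0.0065  0.0604  0.027  -0.0812]
 [ 0.5617  0.0466  0.0603  0.0272 -0.0272]
 [ 0.5708  0.1005  0.0606  0.027   0.0274]
 [ 0.5799  0.1531  0.0606  0.027   0.0809]
 [ 0.4989  0.003   0.0605 -0.0273 -0.0808]
 [ 0.5087  0.056   0.0604 -0.0266 -0.027 ]
 [ 0.5171  0.109   0.0605 -0.0273  0.0267]
 [ 0.5267  0.1625  0.0607 -0.027   0.0811]]
```

```bash
R='{"tx":2.2,"ty":3.6,"az":-0.03,"fingers":0}'; python3 -m creep '[{"tx":2.2,"ty":3.6,"az":-0.03,"fingers":0},{"tx":2.2,"ty":3.6,"az":-0.03,"fingers":0},{"tx":2.2,"ty":3.6,"az":-0.03,"fingers":0},{"tx":2.2,"ty":3.6,"az":-0.03,"fingers":0},{"tx":2.2,"ty":3.6,"az":-0.03,"fingers":0}]' 20
python3 -m creep '[{"tx":2.2,"ty":3.6,"az":-0.03,"fingers":0},{"tx":2.2,"ty":3.6,"az":-0.03,"fingers":0},{"tx":2.2,"ty":3.6,"az":-0.03,"fingers":0},{"tx":2.2,"ty":3.6,"az":-0.03,"fingers":0},{"tx":2.2,"ty":3.6,"az":-0.03,"fingers":0}]'
```

```text
$[0]: bad value
$[0]: bad value
```

```bash
python3 -m creep '[{"tx":0,"ty":0,"tz":0,"ax":0,"ay":0,"az":0,"fingers":0}]' 20; python3 -m creep --help | head -20
```

```text
t: 0.22
ee_pos: [0.1549, -0.5537, 0.4044]
ee_rot: [-0.0, 0.991, 0.136, -0.0]
ft_force: [-0.7, -0.6, -0.3]
grip_width: 0.0702
grasp_force: 0.0invalid input: not JSON, or not a number
```

All keys are needed in every row.

```bash
python3 -m creep '[{"tx":2.2,"ty":3.6,"tz":0,"ax":0,"ay":0,"az":-0.03,"fingers":0},{"tx":2.2,"ty":3.6,"tz":0,"ax":0,"ay":0,"az":-0.03,"fingers":0},{"tx":2.2,"ty":3.6,"tz":0,"ax":0,"ay":0,"az":-0.03,"fingers":0},{"tx":2.2,"ty":3.6,"tz":0,"ax":0,"ay":0,"az":-0.03,"fingers":0},{"tx":2.2,"ty":3.6,"tz":0,"ax":0,"ay":0,"az":-0.03,"fingers":0}]' 20
python3 -m creep '[{"tx":2.2,"ty":3.6,"tz":0,"ax":0,"ay":0,"az":-0.03,"fingers":0},{"tx":2.2,"ty":3.6,"tz":0,"ax":0,"ay":0,"az":-0.03,"fingers":0},{"tx":2.2,"ty":3.6,"tz":0,"ax":0,"ay":0,"az":-0.03,"fingers":0},{"tx":2.2,"ty":3.6,"tz":0,"ax":0,"ay":0,"az":-0.03,"fingers":0},{"tx":2.2,"ty":3.6,"tz":0,"ax":0,"ay":0,"az":-0.03,"fingers":0}]'
```

```text
t: 0.85
ee_pos: [0.2655, -0.3725, 0.4047]
ee_rot: [-0.0, 0.998, 0.061, 0.0]
ft_force: [0.9, -0.7, 0.2]
grip_width: -0.0
grasp_force: 0.0
t: 1.48
ee_pos: [0.3755, -0.1925, 0.4047]
ee_rot: [-0.0, 1.0, -0.014, 0.0]
ft_force: [0.4, -1.2, -0.7]
grip_width: 0.0003
grasp_force: 0.0
```

```bash
python3 -m creep '[{"tx":2.46,"ty":3.92,"tz":0,"ax":0,"ay":0,"az":-0.029,"fingers":0},{"tx":2.46,"ty":3.92,"tz":0,"ax":0,"ay":0,"az":-0.029,"fingers":0},{"tx":2.46,"ty":3.92,"tz":0,"ax":0,"ay":0,"az":-0.029,"fingers":0},{"tx":2.46,"ty":3.92,"tz":0,"ax":0,"ay":0,"az":-0.029,"fingers":0},{"tx":2.46,"ty":3.92,"tz":0,"ax":0,"ay":0,"az":-0.029,"fingers":0}]'
python3 -m creep '[{"tx":0,"ty":0,"tz":-4,"ax":0,"ay":0,"az":0,"fingers":0},{"tx":0,"ty":0,"tz":-4,"ax":0,"ay":0,"az":0,"fingers":0},{"tx":0,"ty":0,"tz":-4,"ax":0,"ay":0,"az":0,"fingers":0},{"tx":0,"ty":0,"tz":-3,"ax":0,"ay":0,"az":0,"fingers":0},{"tx":0,"ty":0,"tz":-1,"ax":0,"ay":0,"az":0,"fingers":0}]'
python3 -c "
from h import *
cv2.imwrite('pics/side1.png',cam('side')['color'][120:300,160:400].repeat(3,0).repeat(3,1))"
```

```text
t: 2.1
ee_pos: [0.4986, 0.0038, 0.4047]
ee_rot: [-0.0, 0.996, -0.086, 0.0]
ft_force: [0.3, -0.3, -0.3]
grip_width: 0.0002
grasp_force: 0.0
t: 2.72
ee_pos: [0.4977, 0.0022, 0.2434]
ee_rot: [0.0, 0.996, -0.086, -0.001]
ft_force: [-0.4, 0.4, 0.9]
grip_width: 0.0002
grasp_force: 0.0
```

View pics/side1.png

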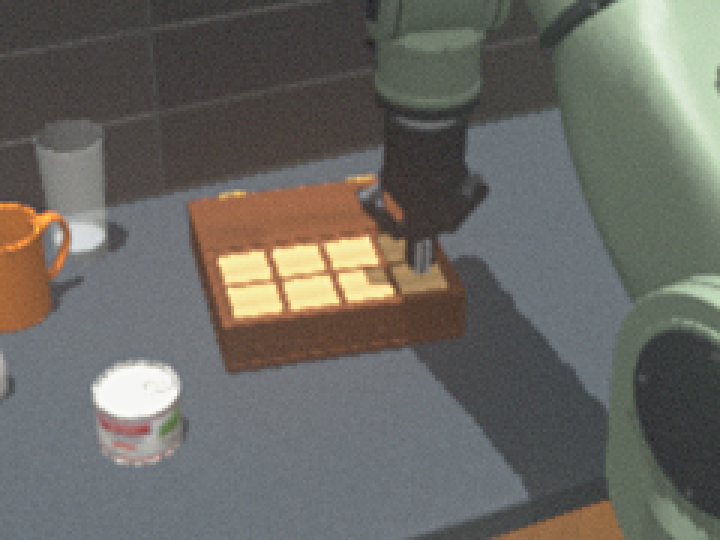

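The crop shows the shut fingertips at about (420,262), over the front-right square, with the lid clear. Now I'll press it.

```bash
python3 -m creep '[{"tx":0,"ty":0,"tz":-0.8,"ax":0,"ay":0,"az":0,"fingers":0},{"tx":0,"ty":0,"tz":-0.4,"ax":0,"ay":0,"az":0,"fingers":0},{"tx":0,"ty":0,"tz":-0.1,"ax":0,"ay":0,"az":0,"fingers":0}]'
```

```text
t: 3.15
ee_pos: [0.498, 0.0023, 0.2333]
ee_rot: [-0.0, 0.996, -0.086, 0.001]
ft_force: [-9.6, 1.5, 50.5]
grip_width: 0.0001
grasp_force: 25.2
```

Fixed: it stopped at 50 N. Next is the second square in the front row.

```bash
python3 -m creep '[{"tx":0,"ty":0,"tz":1.2,"ax":0,"ay":0,"az":0,"fingers":0},{"tx":0.46,"ty":2.66,"tz":0,"ax":0,"ay":0,"az":0,"fingers":0},{"tx":0.46,"ty":2.66,"tz":0,"ax":0,"ay":0,"az":0,"fingers":0},{"tx":0,"ty":0,"tz":-0.9,"ax":0,"ay":0,"az":0,"fingers":0},{"tx":0,"ty":0,"tz":-0.3,"ax":0,"ay":0,"az":0,"fingers":0}]'
```

```text
t: 3.78
ee_pos: [0.5072, 0.0559, 0.2331]
ee_rot: [-0.001, 0.996, -0.086, 0.001]
ft_force: [-15.0, 10.9, 88.2]
grip_width: -0.0
grasp_force: 44.4
```

Fixed too, and the force was higher than needed. I'll press more softly from here.

```bash
python3 -m creep '[{"tx":0,"ty":0,"tz":1.3,"ax":0,"ay":0,"az":0,"fingers":0},{"tx":0.46,"ty":2.66,"tz":0,"ax":0,"ay":0,"az":0,"fingers":0},{"tx":0.46,"ty":2.66,"tz":0,"ax":0,"ay":0,"az":0,"fingers":0},{"tx":0,"ty":0,"tz":-0.9,"ax":0,"ay":0,"az":0,"fingers":0},{"tx":0,"ty":0,"tz":-0.25,"ax":0,"ay":0,"az":0,"fingers":0}]'
```

```text
t: 4.4
ee_pos: [0.5162, 0.1077, 0.2328]
ee_rot: [0.0, 0.996, -0.086, -0.0]
ft_force: [-1.6, 2.0, 5.4]
grip_width: -0.0001
grasp_force: 2.7
```

```bash
python3 -m creep '[{"tx":0,"ty":0,"tz":-0.15,"ax":0,"ay":0,"az":0,"fingers":0},{"tx":0,"ty":0,"tz":0,"ax":0,"ay":0,"az":0,"fingers":0}]'
```

```text
t: 4.65
ee_pos: [0.5163, 0.1078, 0.2317]
ee_rot: [0.0, 0.996, -0.087, -0.0]
ft_force: [0.0, 0.8, 0.3]
grip_width: 0.0002
grasp_force: 0.0
```

It gives: the tip is already below the surface with almost no force. I'll press it fully in.

```bash
python3 -m creep '[{"tx":0,"ty":0,"tz":-0.2,"ax":0,"ay":0,"az":0,"fingers":0},{"tx":0,"ty":0,"tz":-0.2,"ax":0,"ay":0,"az":0,"fingers":0},{"tx":0,"ty":0,"tz":-0.15,"ax":0,"ay":0,"az":0,"fingers":0},{"tx":0,"ty":0,"tz":0,"ax":0,"ay":0,"az":0,"fingers":0}]'
```

```text
t: 5.15
ee_pos: [0.5164, 0.108, 0.2272]
ee_rot: [0.0, 0.996, -0.086, 0.0]
ft_force: [-7.0, -3.5, 29.3]
grip_width: -0.0004
grasp_force: 14.4
```

```bash
python3 -m creep '[{"tx":0,"ty":0,"tz":1,"ax":0,"ay":0,"az":0,"fingers":0},{"tx":-1,"ty":0,"tz":4,"ax":0,"ay":0,"az":0,"fingers":0},{"tx":-1,"ty":0,"tz":5,"ax":0,"ay":0,"az":0,"fingers":0},{"tx":0,"ty":0,"tz":5,"ax":0,"ay":0,"az":0,"fingers":0},{"tx":0,"ty":0,"tz":0,"ax":0,"ay":0,"az":0,"fingers":0}]'
python3 -c "
from h import *
c=cam('side');P=cloud(c)
cv2.imwrite('pics/side2.png',c['color'][120:300,160:400].repeat(3,0).repeat(3,1))
a=-.1717;q=P-[.5388,.0783,0];X=q[...,0]*np.cos(a)+q[...,1]*np.sin(a);Y=-q[...,0]*np.sin(a)+q[...,1]*np.cos(a)
for x in(70,90,110,130,150):
  m=(abs(X-x/1e3)<.006)&(Y>.05)&(Y<.1)&(P[...,2]<.13)&(P[...,2]>.03);print(x,m.sum(),np.median(P[...,2][m]).round(4))
for x in (-.027,.027):
  for y in(-.081,-.027,.027,.081):
    m=(abs(X-x)<.012)&(abs(Y-y)<.012)&(P[...,2]<.09);print(x,y,P[...,2][m].mean().round(4))
"
```

```text
t: 5.78
ee_pos: [0.4965, 0.1086, 0.3792]
ee_rot: [-0.001, 0.996, -0.086, 0.003]
ft_force: [-0.1, 0.1, -1.1]
grip_width: 0.0002
grasp_force: 0.0
70 58 0.0885
90 27 0.0851
110 46 0.0416
130 41 0.0409
150 11 0.0651
-0.027 -0.081 0.0602
-0.027 -0.027 0.0604
-0.027 0.027 0.0548
-0.027 0.081 0.0608
0.027 -0.081 0.0602
0.027 -0.027 0.0608
0.027 0.027 0.0606
0.027 0.081 0.0605
```

View pics/side2.png

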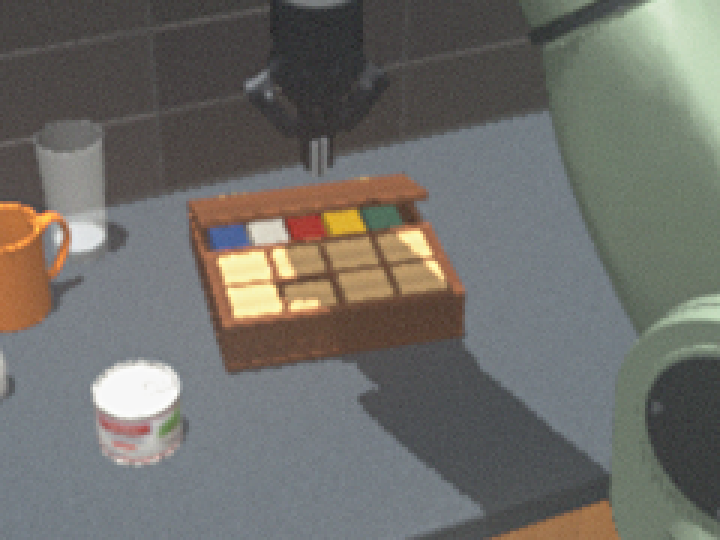

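The lid stands open around (310,195), its near edge about 30 mm up. The third front-row square is down about 5.7 mm and the arm is clear.

```bash
python3 -c "
from rig import hand_in
print(hand_in())"
```

```text
the job is handed in; nothing more can be done
None
```

The hidden catch was the third front-row square from the right (x −27, y +27 mm); I pressed it fully in, the lid sprang open, and I handed the job in with the arm clear, though the hand-in returned no verdict.

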